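# Fill the tilt carrier to three tubes and hold it at the gauge mark

## Task

Move two of the blue-capped tubes from the orange rack into empty pockets of the grey tilt carrier, so that exactly three tubes stand in it, and leave the last one in the orange rack. Then take the carrier's red handle and rock the carrier up on the ridge of its blue rest, without lifting it off the ridge, until the red swinging pointer settles on the green band, and finish while still holding it there by the handle. Do not disturb the other things on the bench.

Things in the scene. Friction and masses are not known exactly. Their poses are not given: they have to be found in the camera images.
- tube1_mid (a point): upright capped sample tube, 16 mm diameter, 75 mm tall, 0.03 kg, amber and white with a blue cap (18 mm diameter, the top 16 mm); the point is its centre, half-way up (37.5 mm above its foot), z along the tube; starts in a pocket of the orange rack
- tube2_mid (a point): upright capped sample tube, 16 mm diameter, 75 mm tall, 0.03 kg, amber and white with a blue cap (18 mm diameter, the top 16 mm); the point is its centre, half-way up (37.5 mm above its foot), z along the tube; starts in a pocket of the orange rack
- tube3_mid (a point): upright capped sample tube, 16 mm diameter, 75 mm tall, 0.03 kg, amber and white with a blue cap (18 mm diameter, the top 16 mm); the point is its centre, half-way up (37.5 mm above its foot), z along the tube; starts in a pocket of the orange rack
- tube4_mid (a point): upright capped sample tube, 16 mm diameter, 75 mm tall, 0.03 kg, amber and white with a blue cap (18 mm diameter, the top 16 mm); the point is its centre, half-way up (37.5 mm above its foot), z along the tube; starts already standing in the carrier, in the pocket farthest from the handle
- rack_floor (a point): orange tube rack, fixed, with three pockets in a row along its y, 36 mm apart; this point is the centre of the pockets' floor (16 mm above the bench); pocket walls rise 42 mm above it; the row is 112 mm long and 40 mm wide
- carrier_floor (a point): centre of the pockets' floor of the grey tilting tube carrier, 4 mm above its underside. Four pockets stand in a row along its y, centred at y = -51, -17, +17 and +51 mm from this point, each 28 mm by 30 mm inside; the walls rise 42 mm above it. z is up; x points to the side that carries the gauge dial, -y to the handle
- carrier_handle (a point): middle of the carrier's red round handle bar, 12 mm diameter, running 60 mm along the carrier's x between two side arms (about 45 mm clear between them); 114 mm from the carrier's middle towards -y, 56 mm above the pockets' floor, with about 33 mm free between bar and carrier. Its axes are the carrier's
- carrier_seat (a point): point on the underside of the carrier, 45 mm from its middle towards +y, that sits on the ridge of the rest between two small ribs; when the handle end is raised the carrier rocks about this line (parallel to its x). If the handle is let go the carrier falls back level
- rest_ridge (a point): middle of the top of the rounded steel ridge (8 mm radius, 48 mm long along the rest's x, 48 mm above the bench) of the fixed, uneven blue rest; the rest's other end is a low step on which the carrier's foot stands at the start
- gauge_pivot (a point): pivot of the angle gauge on the carrier's +x face; a red pointer, 60 mm long, hangs from it and swings freely about the carrier's x (it swings about twice a second and calms within about two seconds), so it stays plumb as the carrier tilts
- pointer_tip (a point): lower tip of the red swinging pointer, 60 mm from the pivot; at the start it hangs at the dial's zero. As the handle end is raised the tip travels over the dial towards the carrier's +y, by the angle the carrier has tilted
- band_mid (a point): middle of the green band on the white dial, 60 mm from the pivot, 12 mm wide; it is fixed on the dial but set differently each time, for a carrier tilt of about 0.20 to 0.36 rad with the handle end up
- bottle_mid (a point): bystander, loose: brown bottle, 44 mm diameter, 85 mm tall; the point is its centre
- pot_mid (a point): bystander, loose: pink open cup, 90 mm diameter, 80 mm tall; the point is its centre
- jar_mid (a point): bystander, loose: white jar with a red lid, 50 mm diameter, 60 mm tall; the point is its centre
- timer_mid (a point): bystander, loose: black bench timer, 50 x 75 x 20 mm; the point is its centre
- tipbox_mid (a point): bystander, loose: blue pipette-tip box, 80 x 110 x 50 mm; the point is its centre
- carrier: grey tilting tube carrier, loose, 0.4 to 0.65 kg, an open box 36 mm (x) by 140 mm (y) by 46 mm high, starting level on the rest; its origin is the middle of its underside, axes as at carrier_floor. The white dial stands 18 to 36 mm off centre on its +x side and reaches 1 mm above the walls at most
- rest: uneven blue rest, fixed, 100 mm by 200 mm; its origin is on the bench under its middle, the ridge lies 45 mm towards its +y
Not all that is in view belongs to the job. Leave any turquoise look-alike of the carrier alone.

How it is judged:
By the outcome, as a careful person would: the job done as asked, in the order asked, and still so for the second after the job is handed in, while the arm keeps its last pose, push and grip.
It also fails if it takes over 72 s, if anything falls off the work surface, if the arm or the gripper's body presses on something with over 40 N, if the wrist force passes 120 N, or if a joint passes its speed limit or range.

## Robot

A 6-joint arm with a two-finger parallel gripper is mounted at the origin on the work surface. World frame = base frame: x ahead of the robot, y to its left, z up, the work surface at z = 0. Lengths are in mm, angles in rad, forces in N, time in s.
With the tool pointing down it reaches from about 350 to 975 mm from the base axis. Payload 7.1 kg.
Tool frame: the origin (TCP) lies at the centre of the arm's flange, where the gripper is bolted on; the fingertips stand 182 mm ahead of it and the grasp point (between the pads) lies 163 mm ahead of it; z points along the fingers, y is the line along which they close (so a half turn about z gives the same grasp; the last joint's range is limited). The gripper opens to 88 mm and grips with 3 to 60 N. Pads are 20 mm wide; open, the fingers measure 115 mm over their backs; the gripper's body (75 mm by 178 mm) begins 61 mm behind the grasp point.
Start: joints at [1.184, 0.423, 1.63, -0, 1.089, -0.019], TCP at [224.695, 583.197, 404.675] pointing down, gripper open.
Joint ranges: [-3, 3], [-0.9, 2.11], [0.09, 2.58], [-1.31, 4.45], [0.11, 2.69], [-2.54, 2.54]. Speed limits (rad/s): [2.39, 2.39, 3.01, 3.14, 3.14, 3.14].

## Interface

Orientations are given as a rotation vector (axis times angle).
In Python, from workcell import readout, get_image, ctrl gives the robot as it stands.
- The arm moves only by the tool step_arm, never from a script. Its argument "targets" is a list that holds one entry, the list of rows, each a list of 7 numbers: the shift along the world's x, y, z as a fraction of full scale, then the turn, a rotation vector about the world's x, y, z as a fraction of full scale, then the opening, from 0 (shut) to 1 (fully open). In form: [[[dx, dy, dz, wx, wy, wz, claw], ...]]. A call has exactly 5 rows; each row shifts and turns the commanded pose from where the row before left it; what a row does not reach is not made up. Full scale, the value 1, is 0.05 m for a shift and 4 degrees for a turn. A row lasts 1/8 s, in which the tool goes at most 62.5 mm and 10.7 degrees, less where a joint would pass 70% of its speed; a pose out of reach is approached as far as the arm can. A call with a number of a shift or a turn outside -1 to 1 is refused whole. A call with a gripper value outside its range is refused whole. The fingers move at their own pace and stop on an object; the grip force is fixed at half the most. Time passes only in rows, so rows that do not move let the fingers close, or fill a call up. It gives the time, the measured TCP pose, the force, the opening and the grip force at its end, in the units of the state.
- readout.get_obs(): the state, without advancing time (a new reading comes with each control period).
- get_image(name): name is "side" or "top"; returns a dict with "pixels" (420x560x3 uint8, red, green, blue), "intrinsics" (3x3 intrinsics, pixels), "extrinsics" (4x4, takes a point from world to camera coordinates). Camera axes: x right, y down, z forward; pixel columns grow to the right and rows downward; lengths in mm; the calibration is good to about 2 mm. A picture is of the moment at which its call begins. There is no depth.
- ctrl.close_job(): hands the job in; it is judged then, once.
The state is a dict: "t": time; "qpos": joint angles; "qvel": joint speeds; "joint_torque": joint torques, N m; "ee_pos": TCP position; "orientation": TCP orientation; "ft_force": force on the tool from outside, world axes, zero at the start; "moment": the same for the moment, N m; "width": finger opening in mm; "grasp_force": force on a finger pad.
Only numpy, scipy, OpenCV 4.12 (cv2) and the standard library are available. Lean on these libraries where they do the work, as an engineer would, in place of code of your own. Each camera call takes 0.05 s, during which the arm holds its last target. There are 200 camera calls.

## Working session

There is one attempt and no reset: what is moved stays moved. The work goes in short steps, Python scripts to look and compute and a tool call to move; the robot and the scene stay as the last step left them, time stands still between calls to the robot, and variables do not carry over. Pictures are saved under pics/ and viewed, at most 10 in all, crops included, and the job is handed in when it is done.

Besides the shell and the picture viewer there is one more tool, called after "Call:" as name(argument=value, ...) on one line, values as JSON. step_arm: Moves the arm, as the interface text tells. Shift numbers are shares of 0.05 m and turn numbers shares of 4 degrees, none past 1 either way. Its arguments: {"type":"object","properties":{"targets":{"type":"array"}},"required":["targets"]}

```bash
mkdir -p pics
cat > h.py <<'E'
import numpy as np, cv2
from workcell import readout, get_image, ctrl
def shot(n,fn=None):
    d=get_image(n); 
    if fn: cv2.imwrite('pics/'+fn,cv2.cvtColor(d['pixels'],cv2.COLOR_RGB2BGR))
    return d
E
python3 - <<'E'
from h import *
for n in('side','top'):
    d=shot(n,n+'0.png'); np.save(n+'K.npy',d['intrinsics']);np.save(n+'E.npy',d['extrinsics'])
    print(n,d['intrinsics'],np.round(d['extrinsics'],4))
print(readout.get_obs())
E
```

```text
side [[391.93605259   0.         282.56978437]
 [  0.         391.93605259 204.5863592 ]
 [  0.           0.           1.        ]] [[-9.851000e-01 -1.721000e-01 -6.700000e-03  5.397332e+02]
 [-8.400000e-02  5.140000e-01 -8.536000e-01  1.395050e+02]
 [ 1.503000e-01 -8.403000e-01 -5.208000e-01  8.763590e+02]
 [ 0.000000e+00  0.000000e+00  0.000000e+00  1.000000e+00]]
top [[501.87910779   0.         270.1328564 ]
 [  0.         501.87910779 211.46131123]
 [  0.           0.           1.        ]] [[-1.2800000e-02 -9.9970000e-01  2.0200000e-02 -8.6561000e+00]
 [-9.9330000e-01  1.0400000e-02 -1.1550000e-01  5.4135340e+02]
 [ 1.1530000e-01 -2.1500000e-02 -9.9310000e-01  1.3225627e+03]
 [ 0.0000000e+00  0.0000000e+00  0.0000000e+00  1.0000000e+00]]
{'t': 0.1, 'qpos': array([ 1.18402305e+00,  4.23764688e-01,  1.63062760e+00,  8.92498272e-06,
        1.08859217e+00, -1.90058529e-02]), 'qvel': array([ 0.00211008, -0.00176866, -0.00269032,  0.00091189, -0.00156847,
       -0.00017649]), 'joint_torque': array([-1.86876114e-04, -5.45611525e+01, -2.74324322e+01,  6.46048458e-02,
        1.87821809e-02, -3.03946479e-05]), 'ee_pos': array([224.58878161, 582.97578737, 403.97357737]), 'orientation': array([-5.74391212e-01, -3.08834323e+00,  2.13870243e-03]), 'ft_force': array([ 0.25641536,  0.03056297, -0.00067983]), 'moment': array([ 0.04008129,  0.01254844, -0.01012811]), 'grasp_force': 0.0, 'width': 88.18212687593227}
```

View pics/side0.png

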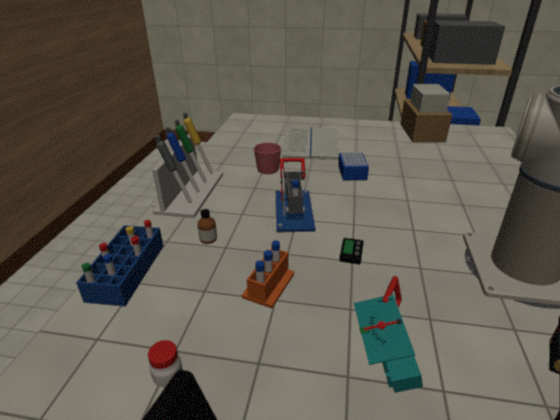

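View pics/top0.png

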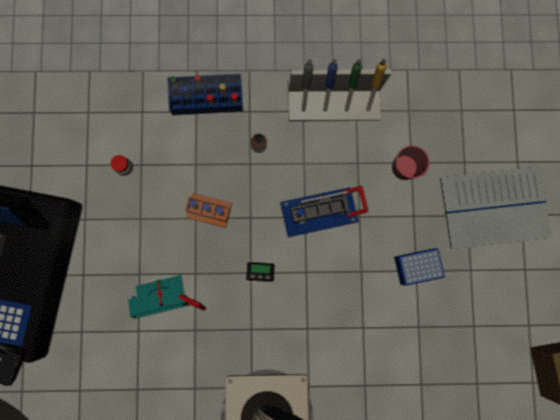

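The side view shows the orange rack at about (268,275) with three blue-capped tubes, and the grey carrier at (293,190) on the blue rest, with its red handle at (292,162). The top view has the rack at (209,209), the carrier at (320,210) and the handle at (357,201).

Possible mix-ups:
- **Carrier:** the turquoise look-alike is at side (385,325) / top (160,295). I choose the grey one at side (293,190).
- **Tubes:** the navy rack has mixed-cap tubes at side (125,262) / top (205,93). I choose the orange rack's three blue caps at side (260,267), (267,255), (275,245).
- **Fourth tube:** the blue cap at side (295,185) is the one already in the carrier.

Next is a close crop to check this.

Run:
```python
import cv2,numpy as np
s=cv2.imread('pics/side0.png');t=cv2.imread('pics/top0.png')
def c(im,x,y,w,h,k): return cv2.resize(im[y:y+h,x:x+w],None,fx=k,fy=k,interpolation=cv2.INTER_CUBIC)
a=c(s,235,145,100,150,4) #400x600
b=c(t,270,175,110,70,3.6) #396x252
d=c(t,175,180,66,58,6) #396x348
o=np.zeros((600,800,3),np.uint8);o[:,:400]=a;o[:252,400:796]=b;o[252:600,400:796]=d
cv2.imwrite('pics/crop1.png',np.clip(o*1.4,0,255).astype(np.uint8))
```

```text
(no output)
```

View pics/crop1.png

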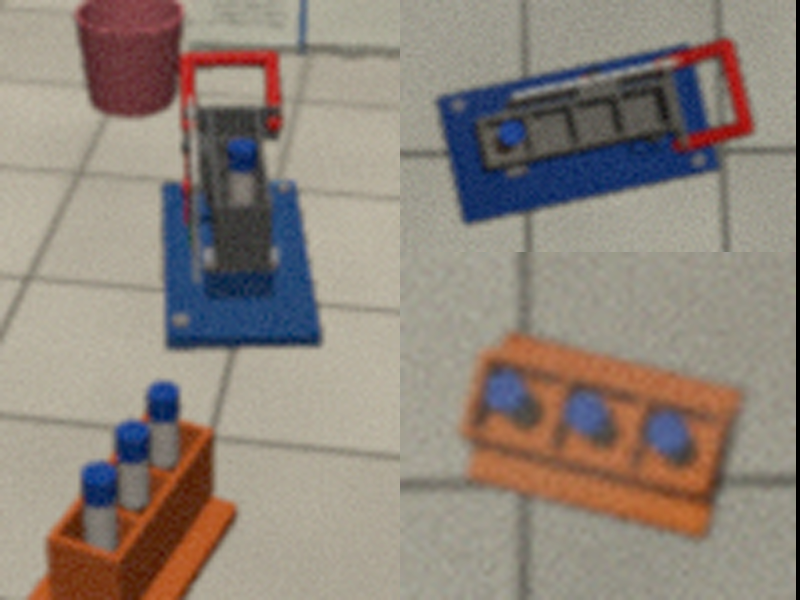

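Choice confirmed: the three blue-capped tubes stand in the orange rack, and the grey carrier has one tube at the end away from the red handle. The dial is on the carrier's far-left side, seen nearly edge-on from both cameras. Now I'll triangulate.

```bash
cat >> h.py <<'E'
K={n:np.load(n+'K.npy') for n in('side','top')};X={n:np.load(n+'E.npy') for n in('side','top')}
P={n:K[n]@X[n][:3] for n in K}
def tri(us,ut):
    p=cv2.triangulatePoints(P['side'],P['top'],np.array(us,float).reshape(2,1),np.array(ut,float).reshape(2,1)).ravel();return p[:3]/p[3]
def proj(n,p):
    q=P[n]@np.r_[p,1];return q[:2]/q[2]
def atz(n,u,z):
    R,t=X[n][:3,:3],X[n][:3,3];c=-R.T@t;d=R.T@np.linalg.inv(K[n])@np.r_[u,1];return c+d*(z-c[2])/d[2]
def blobs(im,mask,box,amin=4):
    x,y,w,h=box;m=mask[y:y+h,x:x+w].astype(np.uint8)
    n,l,s,c=cv2.connectedComponentsWithStats(m)
    return [(s[i,4],c[i]+[x,y]) for i in range(1,n) if s[i,4]>=amin]
def blue(im):
    h=cv2.cvtColor(im,cv2.COLOR_RGB2HSV);return (abs(h[...,0].astype(int)-113)<10)&(h[...,1]>120)&(h[...,2]>60)
E
python3 - <<'E'
from h import *
s=cv2.cvtColor(cv2.imread('pics/side0.png'),cv2.COLOR_BGR2RGB);t=cv2.cvtColor(cv2.imread('pics/top0.png'),cv2.COLOR_BGR2RGB)
bs=blobs(s,blue(s),(250,235,40,50));bt=blobs(t,blue(t),(185,190,50,35))
print(bs,bt)
print('t4',blobs(s,blue(s),(288,178,16,11)),blobs(t,blue(t),(293,203,18,18)))
S=sorted([b[1] for b in bs if b[0]>20],key=lambda c:-c[1]);T=sorted([b[1] for b in bt if b[0]>8],key=lambda c:c[0])
for a,b in zip(S,T): print('cap',tri(a,b),atz('top',b,83))
h=tri((292.5,160),(364.2,199.2));print('handle',h,atz('top',(364.2,199.2),108))
e=atz('top',(293,215.3),94);print('end',e)
hh=atz('top',(364.2,199.2),108);print(np.linalg.norm((hh-e)[:2]),np.degrees(np.arctan2(*(hh-e)[1::-1])))
E
```

```text
[(np.int32(45), array([275.2       , 244.57777778])), (np.int32(58), array([267.39655172, 254.79310345])), (np.int32(63), array([259.22222222, 265.3015873 ]))] []
t4 [(np.int32(38), array([294.94736842, 182.89473684]))] [(np.int32(20), array([295.15, 204.25])), (np.int32(38), array([300.76315789, 211.23684211]))]
handle [ 562.4107724  -255.59370491  103.55526457] [ 561.42878518 -254.67573192  108.        ]
end [523.40140733 -72.3031589   94.        ]
186.29502638895107 -78.22174747795127
```

Run:
```python
from h import *
s=cv2.cvtColor(cv2.imread('pics/side0.png'),cv2.COLOR_BGR2RGB);t=cv2.cvtColor(cv2.imread('pics/top0.png'),cv2.COLOR_BGR2RGB)
m=(t[...,2].astype(int)-t[...,0]>15)
bt=blobs(t,m,(185,190,50,35));print(bt)
S=[(259.2,265.3),(267.4,254.8),(275.2,244.6)];T=sorted([b[1] for b in bt if b[0]>8],key=lambda c:c[0])
for a,b in zip(S,T): print('cap',tri(a,b),atz('top',b,83))
print('t4',tri((294.95,182.9),(300.8,211.2)),atz('top',(300.8,211.2),119))
# fit carrier yaw/pos with rim/handle model, print projections
hh=np.array([562,-255,108.]);ya=np.radians(-78.2)
d=np.array([np.cos(ya),np.sin(ya),0]);x=np.array([-d[1],d[0],0]) # carrier x : y=-d, x = y x z
x=np.cross(-d,[0,0,1]);c=hh-114*d;c[2]=52;print('centre',c,'x',x)
for n,off in(('top',(270,175,3.6,400,0)),('side',(235,145,4,0,0))):
  for sx,sy,z in((18,70,42),(-18,70,42),(18,-70,42),(-18,-70,42),(30,-114,56),(-30,-114,56),(0,51,63)):
    u=proj(n,c+x*sx-d*sy+[0,0,z]);print(n,sx,sy,np.round((u-off[:2])*off[2]+off[3:],0))
```

```text
[(np.int32(31), array([192.09677419, 202.77419355])), (np.int32(30), array([205.46666667, 206.46666667])), (np.int32(31), array([219.19354839, 209.77419355]))]
cap [560.10676797 188.06373497  83.77829872] [560.01098209 188.14019149  83.        ]
cap [550.50839171 153.57245979  83.51927655] [550.01126047 153.55723027  83.        ]
cap [541.44584091 118.07789513  83.63711848] [541.01235464 118.0720398   83.        ]
t4 [531.21637099 -90.46166813 119.45172116] [530.91018019 -90.5250789  119.        ]
centre [ 538.68745009 -143.40911768   52.        ] x [ 0.97886739  0.20449605 -0.        ]
top 18 70 [481. 119.]
top -18 70 [492. 168.]
top 18 -70 [670.  78.]
top -18 -70 [682. 126.]
top 30 -114 [730.  46.]
top -30 -114 [750. 127.]
top 0 51 [515. 135.]
side 18 70 [219. 201.]
side -18 70 [277. 200.]
side 18 -70 [209. 100.]
side -18 -70 [261.  99.]
side 30 -114 [189.  56.]
side -30 -114 [273.  54.]
side 0 51 [246. 156.]
```

Both heights agree with the text (caps at 83.6 mm and 119.5 mm). I'm heading above the nearest rack tube at about (541,118), with the fingers to close across the row.

Call:
step_arm(targets=[[[0.25,-0.37,-0.04,0,0,-0.84,0.6],[0.25,-0.37,-0.04,0,0,-0.84,0.6],[0.25,-0.37,-0.04,0,0,-0.84,0.6],[0.25,-0.37,-0.04,0,0,-0.84,0.6],[0.25,-0.37,-0.04,0,0,-0.84,0.6]]])

```text
t: 0.72
ee_pos: [288.2, 489.2, 394.7]
orientation: [1.026, 2.969, 0.0]
ft_force: [-0.2, 0.1, -0.5]
width: 52.9
grasp_force: 0.0
```

Call:
step_arm(targets=[[[0.25,-0.37,-0.04,0,0,-0.84,0.6],[0.25,-0.37,-0.04,0,0,-0.84,0.6],[0.25,-0.37,-0.04,0,0,-0.84,0.6],[0.25,-0.37,-0.04,0,0,-0.84,0.6],[0.25,-0.37,-0.04,0,0,-0.84,0.6]]])

```text
t: 1.35
ee_pos: [350.4, 396.9, 384.6]
orientation: [1.448, 2.788, 0.0]
ft_force: [0.1, 0.3, -0.0]
width: 52.5
grasp_force: 0.0
```

Call:
step_arm(targets=[[[0.25,-0.37,-0.04,0,0,-0.84,0.6],[0.25,-0.37,-0.04,0,0,-0.84,0.6],[0.25,-0.37,-0.04,0,0,-0.84,0.6],[0.25,-0.37,-0.04,0,0,-0.84,0.6],[0.25,-0.37,-0.04,0,0,-0.84,0.6]]])

```text
t: 1.98
ee_pos: [412.8, 304.4, 374.6]
orientation: [1.84, 2.546, 0.0]
ft_force: [0.7, 0.7, -0.3]
width: 52.7
grasp_force: 0.0
```

Call:
step_arm(targets=[[[0.25,-0.37,-0.04,0,0,-0.84,0.6],[0.25,-0.37,-0.04,0,0,-0.84,0.6],[0.25,-0.37,-0.04,0,0,-0.84,0.6],[0.25,-0.37,-0.04,0,0,-0.84,0.6],[0.25,-0.37,-0.04,0,0,-0.84,0.6]]])

```text
t: 2.6
ee_pos: [475.1, 211.8, 364.6]
orientation: [2.192, 2.25, 0.0]
ft_force: [-0.0, -0.1, 0.6]
width: 52.5
grasp_force: 0.0
```

Call:
step_arm(targets=[[[0.25,-0.37,-0.04,0,0,-0.84,0.6],[0.25,-0.37,-0.04,0,0,-0.84,0.6],[0.25,-0.37,-0.04,0,0,-0.84,0.6],[0.25,-0.37,-0.04,0,0,-0.84,0.6],[0.25,-0.37,-0.04,0,0,-0.84,0.6]]])

```text
t: 3.22
ee_pos: [537.5, 119.3, 354.6]
orientation: [2.497, 1.906, 0.0]
ft_force: [0.3, 0.1, 0.5]
width: 52.8
grasp_force: 0.0
```

Call:
step_arm(targets=[[[0.07,-0.03,-0.5,0,0,0,0.6],[0,0,-0.6,0,0,0,0.6],[0,0,-0.6,0,0,0,0.6],[0,0,-0.35,0,0,0,0.6],[0,0,-0.12,0,0,0,0.6]]])

```text
t: 3.85
ee_pos: [540.5, 118.8, 245.4]
orientation: [-2.494, -1.909, 0.002]
ft_force: [0.9, -0.8, -0.7]
width: 52.9
grasp_force: 0.0
```

Call:
step_arm(targets=[[[0,0,0,0,0,0,0.1],[0,0,0,0,0,0,0.1],[0,0,0,0,0,0,0.1],[0,0,0,0,0,0,0.1],[0,0,0,0,0,0,0.1]]])

```text
t: 4.47
ee_pos: [540.9, 119.3, 246.7]
orientation: [2.493, 1.911, 0.001]
ft_force: [0.5, 0.3, 4.0]
width: 17.3
grasp_force: 30.0
```

Call:
step_arm(targets=[[[0,0,0.3,0,0,0,0.1],[0,0,0.5,0,0,0,0.1],[0,0,0.6,0,0,0,0.1],[0,0,0.6,0,0,0,0.1],[0,0,0.5,0,0,0,0.1]]])

```text
t: 5.1
ee_pos: [540.6, 119.2, 373.3]
orientation: [2.493, 1.911, 0.002]
ft_force: [-0.7, -0.5, -0.7]
width: 17.4
grasp_force: 30.0
```

Call:
step_arm(targets=[[[-0.01,-0.49,0,0,0,0.68,0.1],[-0.01,-0.49,0,0,0,0.68,0.1],[-0.01,-0.49,0,0,0,0.68,0.1],[-0.01,-0.49,0,0,0,0.68,0.1],[-0.01,-0.49,0,0,0,0.68,0.1]]])

```text
t: 5.72
ee_pos: [538.0, -4.1, 372.0]
orientation: [2.248, 2.194, 0.001]
ft_force: [0.3, -0.1, -0.8]
width: 17.0
grasp_force: 30.0
```

Call:
step_arm(targets=[[[-0.01,-0.49,0,0,0,0.68,0.1],[-0.01,-0.49,0,0,0,0.68,0.1],[-0.01,-0.49,0,0,0,0.68,0.1],[-0.01,-0.49,0,0,0,0.68,0.1],[-0.01,-0.49,0,0,0,0.68,0.1]]])

```text
t: 6.35
ee_pos: [535.5, -126.6, 372.0]
orientation: [1.972, 2.445, 0.0]
ft_force: [1.0, 1.1, -0.4]
width: 17.2
grasp_force: 30.0
```

Call:
step_arm(targets=[[[0,0,-0.2,0,0,0,0.1],[0,0,-0.2,0,0,0,0.1],[0,0,-0.2,0,0,0,0.1],[0,0,0,0,0,0,0.1],[0,0,0,0,0,0,0.1]]])

```text
t: 6.98
ee_pos: [535.8, -125.4, 341.1]
orientation: [-1.974, -2.444, 0.0]
ft_force: [-0.3, -0.3, -0.2]
width: 17.2
grasp_force: 30.0
```

Run:
```python
from h import *
s=shot('side','s1.png')['pixels'];t=shot('top','t1.png')['pixels']
s=cv2.cvtColor(s,cv2.COLOR_RGB2BGR);t=cv2.cvtColor(t,cv2.COLOR_RGB2BGR)
def c(im,x,y,w,h,k): return cv2.resize(im[y:y+h,x:x+w],None,fx=k,fy=k,interpolation=cv2.INTER_CUBIC)
o=np.hstack([c(s,250,120,80,120,5),c(t,270,150,80,120,5)])
cv2.imwrite('pics/crop2.png',np.clip(o*1.4,0,255).astype(np.uint8))
```

```text
(no output)
```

View pics/crop2.png

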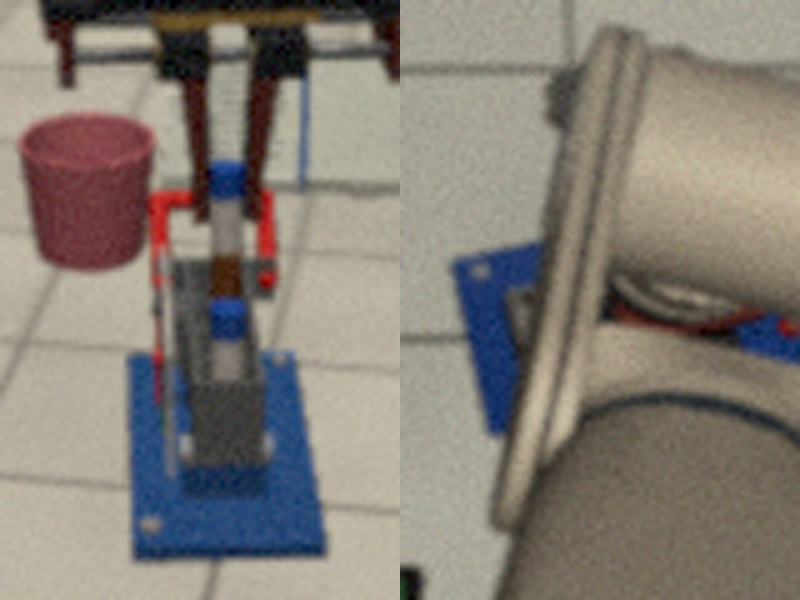

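The held tube hangs at side crop (227,178–290), above the pocket next to the standing tube. It sits slightly to the right of pocket centre, so I nudge +x 2 mm and lower.

Call:
step_arm(targets=[[[0.04,0,-0.2,0,0,0,0.1],[0,0,-0.3,0,0,0,0.1],[0,0,-0.3,0,0,0,0.1],[0,0,-0.2,0,0,0,0.1],[0,0,-0.08,0,0,0,0.1]]])

```text
t: 7.7
ee_pos: [537.5, -125.8, 286.1]
orientation: [-1.974, -2.442, 0.001]
ft_force: [0.3, 0.2, -0.7]
width: 17.0
grasp_force: 30.0
```

Call:
step_arm(targets=[[[0,0,-0.03,0,0,0,0.1],[0,0,-0.03,0,0,0,0.1],[0,0,-0.02,0,0,0,0.1],[0,0,0,0,0,0,0.1],[0,0,0,0,0,0,0.1]]])

```text
t: 8.32
ee_pos: [537.7, -125.8, 283.3]
orientation: [1.974, 2.443, 0.0]
ft_force: [0.3, 0.1, -0.5]
width: 17.4
grasp_force: 30.0
```

Call:
step_arm(targets=[[[0,0,-0.02,0,0,0,0.1],[0,0,0,0,0,0,0.5],[0,0,0,0,0,0,0.5],[0,0,0,0,0,0,0.5],[0,0,0,0,0,0,0.5]]])

```text
t: 8.95
ee_pos: [537.7, -125.8, 282.1]
orientation: [-1.974, -2.444, 0.0]
ft_force: [0.4, -0.5, 0.5]
width: 44.0
grasp_force: 0.0
```

Call:
step_arm(targets=[[[0,0,0.2,0,0,0,0.5],[0,0,0.4,0,0,0,0.6],[0,0,0.4,0,0,0,0.6],[0,0.2,0.3,0,0,0,0.6],[0,0.4,0,0,0,-0.68,0.6]]])

```text
t: 9.57
ee_pos: [538.1, -95.5, 349.0]
orientation: [2.033, 2.392, 0.002]
ft_force: [0.6, 0.2, -0.1]
width: 53.0
grasp_force: 0.0
```

Call:
step_arm(targets=[[[0.02,0.6,0,0,0,-0.68,0.6],[0.02,0.6,0,0,0,-0.68,0.6],[0.02,0.6,0,0,0,-0.68,0.6],[0.02,0.6,0,0,0,-0.68,0.6],[0.02,0.6,0,0,0,-0.68,0.6]]])

```text
t: 10.2
ee_pos: [542.4, 55.7, 347.6]
orientation: [-2.303, -2.137, -0.0]
ft_force: [-0.2, -0.3, 0.0]
width: 52.6
grasp_force: 0.0
```

Call:
step_arm(targets=[[[0.02,0.6,0,0,0,-0.68,0.6],[0.02,0.6,0,0,0,-0.68,0.6],[0.02,0.6,0,0,0,-0.68,0.6],[0.02,0.5,0,0,0,-0.68,0.6],[0,0,0,0,0,0,0.6]]])

```text
t: 10.82
ee_pos: [546.4, 170.9, 347.5]
orientation: [2.491, 1.914, 0.001]
ft_force: [-0.7, 0.1, -0.1]
width: 52.8
grasp_force: 0.0
```

Run:
```python
from h import *
s=shot('side','s2.png')['pixels'];t=shot('top','t2.png')['pixels']
s=cv2.cvtColor(s,cv2.COLOR_RGB2BGR);t=cv2.cvtColor(t,cv2.COLOR_RGB2BGR)
def c(im,x,y,w,h,k): return cv2.resize(im[y:y+h,x:x+w],None,fx=k,fy=k,interpolation=cv2.INTER_CUBIC)
o=np.hstack([c(s,250,120,80,120,5),c(t,270,150,80,120,5)])
cv2.imwrite('pics/crop3.png',np.clip(o*1.4,0,255).astype(np.uint8))
```

```text
(no output)
```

View pics/crop3.png

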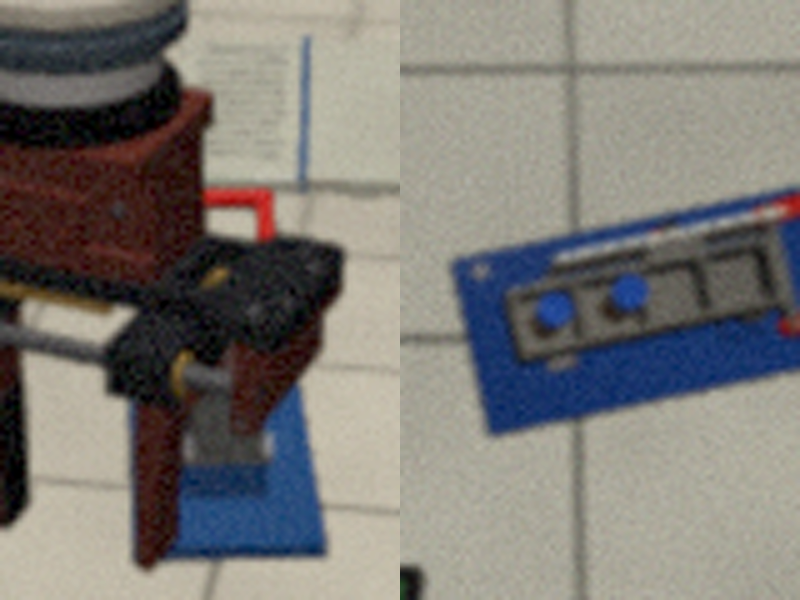

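Tube 1 stands upright in its pocket (top crop (630,293)), next to the original tube at (555,308). Next is the middle rack tube at (550.4,153.5).

Call:
step_arm(targets=[[[0.08,-0.35,0,0,0,0,0.6],[0,0,-0.5,0,0,0,0.6],[0,0,-0.8,0,0,0,0.6],[0,0,-0.55,0,0,0,0.6],[0,0,-0.18,0,0,0,0.6]]])

```text
t: 11.55
ee_pos: [550.3, 149.9, 244.2]
orientation: [-2.494, -1.908, 0.004]
ft_force: [-0.4, 0.5, 0.1]
width: 52.6
grasp_force: 0.0
```

Call:
step_arm(targets=[[[0,0,0,0,0,0,0.1],[0,0,0,0,0,0,0.1],[0,0,0,0,0,0,0.1],[0,0,0,0,0,0,0.1],[0,0,0,0,0,0,0.1]]])

```text
t: 12.18
ee_pos: [551.0, 151.9, 246.3]
orientation: [2.493, 1.911, 0.002]
ft_force: [-1.0, 0.2, 4.3]
width: 17.0
grasp_force: 30.0
```

Call:
step_arm(targets=[[[0,0,0.3,0,0,0,0.1],[0,0,0.5,0,0,0,0.1],[0,0,0.6,0,0,0,0.1],[0,0,0.6,0,0,0,0.1],[0,0,0.5,0,0,0,0.1]]])

```text
t: 12.8
ee_pos: [550.6, 151.7, 372.7]
orientation: [2.493, 1.911, 0.002]
ft_force: [0.9, 0.8, -1.1]
width: 17.3
grasp_force: 30.0
```

Call:
step_arm(targets=[[[-0.01,-0.5,0,0,0,0.68,0.1],[-0.01,-0.62,0,0,0,0.68,0.1],[-0.01,-0.62,0,0,0,0.68,0.1],[-0.01,-0.62,0,0,0,0.68,0.1],[-0.01,-0.62,0,0,0,0.68,0.1]]])

```text
t: 13.42
ee_pos: [547.9, 1.8, 371.5]
orientation: [2.248, 2.195, 0.0]
ft_force: [0.5, 0.1, -0.6]
width: 17.2
grasp_force: 30.0
```

Call:
step_arm(targets=[[[-0.02,-0.62,0,0,0,0.68,0.1],[-0.02,-0.62,0,0,0,0.68,0.1],[-0.02,-0.62,0,0,0,0.68,0.1],[-0.02,-0.62,0,0,0,0.68,0.1],[-0.01,-0.62,0,0,0,0.68,0.1]]])

```text
t: 14.05
ee_pos: [543.4, -153.2, 371.5]
orientation: [1.972, 2.445, 0.0]
ft_force: [-0.0, -0.8, -0.5]
width: 17.2
grasp_force: 30.0
```

Call:
step_arm(targets=[[[0,-0.12,-0.2,0,0,0,0.1],[0,0,-0.2,0,0,0,0.1],[0,0,-0.2,0,0,0,0.1],[0,0,0,0,0,0,0.1],[0,0,0,0,0,0,0.1]]])

```text
t: 14.68
ee_pos: [543.9, -157.8, 340.6]
orientation: [-1.973, -2.444, 0.0]
ft_force: [-0.1, -0.6, -1.0]
width: 17.2
grasp_force: 30.0
```

Call:
step_arm(targets=[[[0,0,-0.2,0,0,0,0.1],[0,0,-0.3,0,0,0,0.1],[0,0,-0.3,0,0,0,0.1],[0,0,-0.2,0,0,0,0.1],[0,0,-0.08,0,0,0,0.1]]])

```text
t: 15.3
ee_pos: [543.5, -158.3, 285.5]
orientation: [-1.974, -2.442, 0.001]
ft_force: [-0.5, 0.2, -0.4]
width: 17.4
grasp_force: 30.0
```

Call:
step_arm(targets=[[[0,0,-0.03,0,0,0,0.1],[0,0,-0.03,0,0,0,0.1],[0,0,-0.03,0,0,0,0.1],[0,0,0,0,0,0,0.1],[0,0,0,0,0,0,0.1]]])

```text
t: 15.92
ee_pos: [543.8, -158.3, 282.4]
orientation: [1.974, 2.443, 0.0]
ft_force: [0.3, -0.1, 0.7]
width: 17.0
grasp_force: 30.0
```

Call:
step_arm(targets=[[[0,0,0,0,0,0,0.5],[0,0,0,0,0,0,0.5],[0,0,0,0,0,0,0.5],[0,0,0.2,0,0,0,0.5],[0,0,0.4,0,0,0,0.5]]])

```text
t: 16.55
ee_pos: [543.5, -158.2, 312.4]
orientation: [-1.973, -2.443, 0.001]
ft_force: [0.3, 0.3, -0.0]
width: 44.1
grasp_force: 0.0
```

Call:
step_arm(targets=[[[0,0,0.4,0,0,0,0.5],[0,0,0.4,0,0,0,0.5],[0,0,0.4,0,0,-0.5,0.5],[0,-0.1,0.3,0,0,-1,0.45],[0,-0.2,0,0,0,-1,0.45]]])

```text
t: 17.18
ee_pos: [544.0, -173.4, 389.4]
orientation: [2.18, 2.258, 0.002]
ft_force: [-0.6, 0.4, 0.2]
width: 39.6
grasp_force: 0.0
```

Call:
step_arm(targets=[[[0,-0.3,0,0,0,-1,0.45],[0,-0.3,0,0,0,-1,0.45],[0,-0.3,0,0,0,-1,0.45],[0,-0.3,0,0,0,-1,0.45],[0,-0.3,0,0,0,-1,0.45]]])

```text
t: 17.8
ee_pos: [543.6, -248.8, 387.9]
orientation: [2.541, 1.846, 0.0]
ft_force: [1.1, -0.4, -0.2]
width: 39.5
grasp_force: 0.0
```

Call:
step_arm(targets=[[[0,-0.3,0,0,0,-1,0.45],[0,-0.3,0,0,0,-1,0.45],[0,-0.3,0,0,0,-1,0.45],[0,-0.3,0,0,0,-1,0.45],[0,-0.3,0,0,0,-1,0.45]]])

```text
t: 18.42
ee_pos: [543.6, -323.8, 387.9]
orientation: [2.823, 1.377, 0.0]
ft_force: [-0.6, -0.3, -0.5]
width: 39.7
grasp_force: 0.0
```

Call:
step_arm(targets=[[[0,-0.3,0,0,0,-1,0.45],[0,-0.3,0,0,0,-1,0.45],[0,-0.3,0,0,0,-1,0.45],[0,-0.3,0,0,0,-1,0.45],[0,-0.3,0,0,0,-1,0.45]]])

```text
t: 19.05
ee_pos: [543.6, -398.8, 387.9]
orientation: [3.02, 0.866, 0.0]
ft_force: [0.2, 0.1, 0.1]
width: 39.6
grasp_force: 0.0
```

Call:
step_arm(targets=[[[0,-0.2,0,0,0,-1,0.45],[0,-0.2,0,0,0,-1,0.45],[0,-0.1,0,0,0,-1,0.45],[0,0,0,0,0,-1,0.45],[0,0,0,0,0,-1,0.45]]])

```text
t: 19.68
ee_pos: [543.6, -423.4, 387.8]
orientation: [3.124, 0.328, 0.0]
ft_force: [0.4, -1.1, 0.3]
width: 39.3
grasp_force: 0.0
```

Run:
```python
from h import *
s=shot('side','s3.png')['pixels'];t=shot('top','t3.png')['pixels']
s=cv2.cvtColor(s,cv2.COLOR_RGB2BGR);t=cv2.cvtColor(t,cv2.COLOR_RGB2BGR)
def c(im,x,y,w,h,k): return cv2.resize(im[y:y+h,x:x+w],None,fx=k,fy=k,interpolation=cv2.INTER_CUBIC)
o=np.hstack([c(s,265,150,50,75,8),c(t,275,160,100,150,4)])
cv2.imwrite('pics/crop4.png',np.clip(o*1.4,0,255).astype(np.uint8))
```

```text
(no output)
```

View pics/crop4.png

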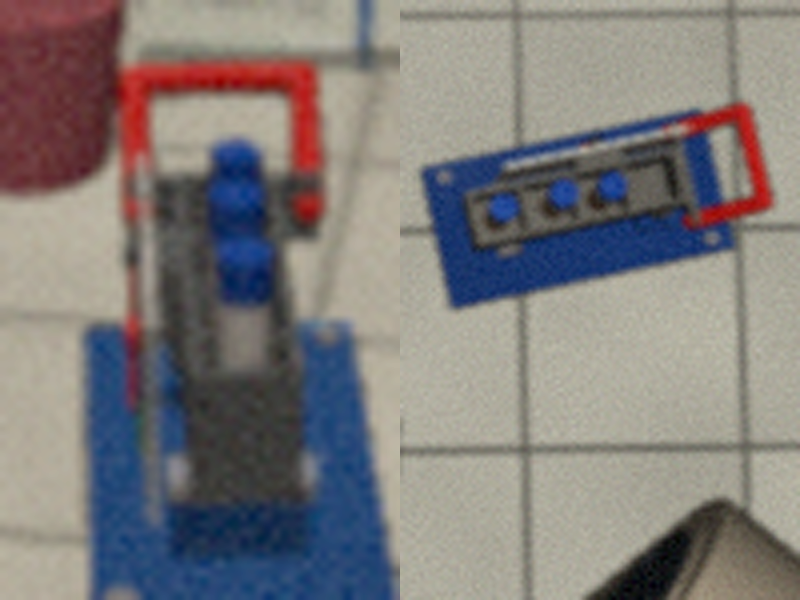

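All three tubes are standing in the carrier (side crop caps at (237,160), (237,205), (245,270)). The handle bar runs along side (222,75). The pointer's red tip is near (133,405), with green just below it at about (140,425). I'll average frames to locate the handle and the band.

```bash
cat >> h.py <<'E'
def gauge(k=12,col=None):
    im=np.mean([get_image('side')['pixels'].astype(float) for _ in range(k)],0)
    return im,im[...,1]-(im[...,0]+im[...,2])/2,im[...,0]-np.maximum(im[...,1],im[...,2])
E
python3 - <<'E'
from h import *
im,g,r=gauge(12);np.save('g0.npy',im)
print(g[192:214,279:288].round(0).astype(int));print(r[176:206,279:285].round(0).astype(int))
t=np.mean([get_image('top')['pixels'].astype(float) for _ in range(6)],0)
tr=(t[...,0]-t[...,1]>50);ys,xs=np.nonzero(tr[175:230,340:380]);
m=xs+340>358;print('top bar',xs[m].mean()+340,ys[m].mean()+175,m.sum())
sr=(im[...,0]-im[...,1]>60);ys,xs=np.nonzero(sr[150:170,275:310]);
for y in range(155,168):print(y,np.nonzero(sr[y,275:310])[0]+275)
for x in range(356,372):print(x,np.nonzero(tr[180:220,x])[0]+180)
E
```

```text
[[ -5 -22 -34 -15  -1   1  -1  -1   1]
 [ -5 -16 -27 -11   0  -1  -5  -2   0]
 [ -4 -13 -24  -9  -1  -3  -5  -2   0]
 [ -2 -14 -26  -9   0  -3  -5  -4   0]
 [ -3 -14 -29 -11   0  -3  -4  -3  -2]
 [ -5 -15 -28 -11  -1  -2  -5  -5  -3]
 [ -3 -14 -28 -12  -1  -2  -4  -3  -4]
 [ -4 -13 -27 -10  -1  -2  -4  -4  -2]
 [ -3 -12 -20  -1   1  -2  -5  -4  -3]
 [ -4  -8  -9   7   2  -3  -4  -5  -4]
 [ -5  -6  -3   8   3  -3  -5  -4  -4]
 [ -5  -4  -1   8   2  -3  -5  -4  -5]
 [ -3  -4  -1   8   2  -3  -5  -4  -5]
 [ -4  -5   0   7   2  -2  -4  -4  -4]
 [ -3  -4  -1   5   2  -2  -5  -5  -4]
 [ -3  -4  -4  -3  -2  -2  -4  -3  -1]
 [ -4  -4  -4  -5  -3  -2  -3  -3  -1]
 [ -4  -4  -4  -5  -3  -2  -3  -2  -1]
 [ -4  -4  -4  -6  -3  -1  -2  -2  -1]
 [ -4  -4  -4  -4  -2   0  -4  -2  -1]
 [ -4  -4  -4  -4  -3  -2  -4  -4  -2]
 [ -4  -3  -4  -5  -3  -2  -4  -4  -5]]
[[  8  35  61  36  28  17]
 [  6  18  35  22  13   7]
 [  5   6  13  11   5   3]
 [  4   3   3   5   5   2]
 [  5   3   1   4   5   3]
 [  5   2   0   3   6   4]
 [  5   4   5   6   4   2]
 [  4   5  17   9   5   4]
 [  5   8  24  12   6   4
[... 1144 characters left out ...]
3 304]
356 [187 188 189 190 211 212 213 214]
357 [187 188 189 190 211 212 213 214]
358 [186 187 188 189 190 211 212 213]
359 [186 187 188 189 190 191 210 211 212 213]
360 [186 187 188 189 190 191 192 193 194 195 210 211 212 213]
361 [186 187 188 189 190 191 192 193 194 195 196 197 198 210 211 212]
362 [187 188 189 190 191 192 193 194 195 196 197 198 199 200 201 202 209 210
 211 212]
363 [191 192 193 194 195 196 197 198 199 200 201 202 203 204 205 206 207 208
 209 210 211 212]
364 [195 196 197 198 199 200 201 202 203 204 205 206 207 208 209 210 211 212]
365 [200 201 202 203 204 205 206 207 208 209 210 211]
366 [204 205 206 207 208 209 210 211]
367 [208 209 210 211]
368 []
369 []
370 []
371 []
```

Run:
```python
from h import *
h=tri((291.7,159.3),(363.5,199.6));print('handle',h,atz('top',(363.5,199.6),108))
cx=np.array([.979,.2045,0]);cy=np.array([-.2045,.979,0]);C=np.array([539.5,-142,52.])
# pointer tip: on plane carrier x=~40, find (y,z) unknown; use pivot y from top crop red dot (322.5,196.5)
for px in(34,38,42):
  for py in (-20,0,20):
    # choose z so that tip row=200.5
    zs=np.linspace(0,80,801);rows=[proj('side',C+cx*px+cy*py+[0,0,z-52]) for z in zs]
    i=np.argmin([abs(r[1]-200.5) for r in rows]);tip=C+cx*px+cy*py+[0,0,zs[i]-52];pv=tip+[0,0,60]
    b=[proj('side',pv+cy*60*np.sin(a)-[0,0,60*np.cos(a)])[1].round(2) for a in(.15,.2,.25,.3,.36,.42)]
    print(px,py,zs[i],rows[i].round(1),'pivot top',proj('top',pv).round(1),'side',proj('side',pv).round(1),b)
```

```text
handle [ 562.25432899 -253.01637565  106.63106473] [ 560.41272441 -252.8400823   108.        ]
34 -20 26.700000000000003 [281.8 200.5] pivot top [324.  194.8] side [281.6 181.2] [np.float64(201.97), np.float64(202.37), np.float64(202.71), np.float64(203.0), np.float64(203.28), np.float64(203.49)]
34 0 38.6 [282.  200.5] pivot top [317.1 195.8] side [281.8 180.8] [np.float64(202.01), np.float64(202.41), np.float64(202.76), np.float64(203.06), np.float64(203.35), np.float64(203.56)]
34 20 50.5 [282.2 200.5] pivot top [310.  196.8] side [282.  180.3] [np.float64(202.04), np.float64(202.46), np.float64(202.82), np.float64(203.12), np.float64(203.42), np.float64(203.63)]
38 -20 26.8 [280.4 200.5] pivot top [323.7 193.4] side [280.1 181.2] [np.float64(201.97), np.float64(202.37), np.float64(202.71), np.float64(203.0), np.float64(203.29), np.float64(203.49)]
38 0 38.7 [280.5 200.5] pivot top [316.7 194.3] side [280.3 180.8] [np.float64(202.01), np.float64(202.41), np.float64(202.76), np.float64(203.06), np.float64(203.35), np.float64(203.56)]
38 20 50.6 [280.7 200.5] pivot top [309.6 195.3] side [280.5 180.3] [np.float64(202.05), np.float64(202.46), np.float64(202.82), np.float64(203.12), np.float64(203.42), np.float64(203.64)]
42 -20 26.900000000000002 [278.9 200.5] pivot top [323.3 191.9] side [278.6 181.2] [np.float64(201.98), np.float64(202.37), np.float64(202.71), np.float64(203.01), np.float64(203.29), np.float64(203.49)]
42 0 38.800000000000004 [279.  200.5] pivot top [316.4 192.8] side [278.8 180.8] [np.float64(202.01), np.float64(202.41), np.float64(202.77), np.float64(203.06), np.float64(203.35), np.float64(203.56)]
42 20 50.7 [279.2 200.5] pivot top [309.3 193.7] side [278.9 180.3] [np.float64(202.05), np.float64(202.46), np.float64(202.82), np.float64(203.13), np.float64(203.42), np.float64(203.64)]
```

Call:
step_arm(targets=[[[0.07,0.5,0,0,0,0,0.4],[0.07,0.8,0,0,0,0,0.4],[0.08,0.9,0,0,0,0,0.4],[0.08,0.8,0,0,0,0,0.4],[0.07,0.4,0,0,0,0,0.4]]])

```text
t: 21.3
ee_pos: [562.2, -250.5, 387.3]
orientation: [-3.123, -0.335, 0.0]
ft_force: [0.2, 0.2, 0.7]
width: 35.0
grasp_force: 0.0
```

Call:
step_arm(targets=[[[0,0,-0.4,0,0,0,0.4],[0,0,-0.5,0,0,0,0.4],[0,0,-0.4,0,0,0,0.4],[0,0,-0.2,0,0,0,0.4],[0,0,0,0,0,0,0.4]]])

```text
t: 21.92
ee_pos: [562.1, -253.4, 311.5]
orientation: [-3.123, -0.331, 0.002]
ft_force: [0.6, -0.4, 0.4]
width: 34.9
grasp_force: 0.0
```

Run:
```python
from h import *
s=shot('side','s4.png')['pixels'];t=shot('top','t4.png')['pixels']
s=cv2.cvtColor(s,cv2.COLOR_RGB2BGR)
o=cv2.resize(s[130:205,250:330],None,fx=8,fy=8,interpolation=cv2.INTER_CUBIC)
cv2.imwrite('pics/crop5.png',np.clip(o*1.4,0,255).astype(np.uint8))
```

```text
(no output)
```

View pics/crop5.png

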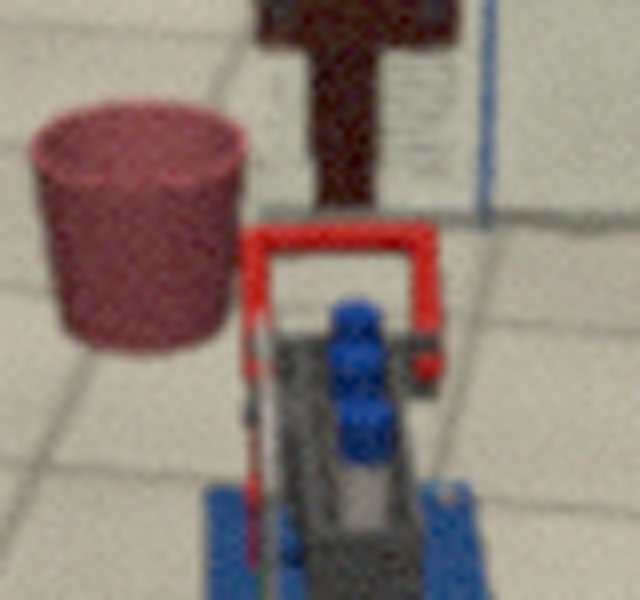

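The fingers (crop x≈345) are centred over the bar (x 240–436). I'll descend and close.

Call:
step_arm(targets=[[[0,0,-0.25,0,0,0,0.4],[0,0,-0.25,0,0,0,0.4],[0,0,-0.2,0,0,0,0.4],[0,0,-0.1,0,0,0,0.4],[0,0,-0.02,0,0,0,0.4]]])

```text
t: 22.65
ee_pos: [562.1, -253.3, 270.6]
orientation: [-3.124, -0.332, 0.001]
ft_force: [0.1, -0.1, 0.7]
width: 35.2
grasp_force: 0.0
```

Call:
step_arm(targets=[[[0,0,0,0,0,0,0.25],[0,0,0,0,0,0,0.2],[0,0,0,0,0,0,0.15],[0,0,0,0,0,0,0.05],[0,0,0,0,0,0,0.0]]])

```text
t: 23.28
ee_pos: [562.2, -253.0, 271.3]
orientation: [-3.124, -0.332, 0.0]
ft_force: [-0.8, 3.6, 1.3]
width: 11.1
grasp_force: 30.0
```

Call:
step_arm(targets=[[[-0.028,0.132,0.093,-0.421,-0.088,0,0],[-0.028,0.135,0.089,-0.421,-0.088,0,0],[-0.029,0.138,0.085,-0.421,-0.088,0,0],[0,0,0,0,0,0,0],[0,0,0,0,0,0,0]]])

```text
t: 23.9
ee_pos: [557.8, -232.9, 284.3]
orientation: [3.035, 0.323, 0.013]
ft_force: [-0.8, 1.8, -3.9]
width: 11.2
grasp_force: 30.0
```

Call:
step_arm(targets=[[[-0.029,0.14,0.081,-0.421,-0.088,0,0],[-0.03,0.142,0.077,-0.421,-0.088,0,0],[-0.03,0.144,0.072,-0.421,-0.088,0,0],[-0.031,0.147,0.068,-0.421,-0.088,0,0],[-0.031,0.148,0.063,-0.421,-0.088,0,0]]])

```text
t: 24.52
ee_pos: [549.8, -196.6, 301.8]
orientation: [2.887, 0.305, 0.033]
ft_force: [0.2, 4.7, -5.3]
width: 11.2
grasp_force: 30.0
```

Call:
step_arm(targets=[[[-0.031,0.15,0.059,-0.421,-0.088,0,0],[-0.032,0.152,0.054,-0.421,-0.088,0,0],[0,0,0,0,0,0,0],[0,0,0,0,0,0,0],[0,0,0,0,0,0,0]]])

```text
t: 25.15
ee_pos: [546.7, -181.6, 307.1]
orientation: [2.829, 0.299, 0.04]
ft_force: [0.2, 6.8, -7.0]
width: 11.0
grasp_force: 30.0
```

Call:
step_arm(targets=[[[0,0,0,0,0,0,0],[0,0,0,0,0,0,0],[0,0,0,0,0,0,0],[0,0,0,0,0,0,0],[0,0,0,0,0,0,0]]])

```text
t: 25.78
ee_pos: [546.7, -181.7, 307.1]
orientation: [2.829, 0.299, 0.04]
ft_force: [-0.7, 6.5, -7.0]
width: 10.8
grasp_force: 30.0
```

Call:
step_arm(targets=[[[0,0,0,0,0,0,0],[0,0,0,0,0,0,0],[0,0,0,0,0,0,0],[0,0,0,0,0,0,0],[0,0,0,0,0,0,0]]])

```text
t: 26.4
ee_pos: [546.7, -181.7, 307.1]
orientation: [2.829, 0.299, 0.04]
ft_force: [-1.0, 6.4, -7.8]
width: 11.2
grasp_force: 30.0
```

Run:
```python
from h import *
im,g,r=gauge(20);np.save('g1.npy',im)
o=cv2.resize(cv2.cvtColor(im.astype(np.uint8),cv2.COLOR_RGB2BGR)[135:235,240:340],None,fx=6,fy=6,interpolation=cv2.INTER_CUBIC)
cv2.imwrite('pics/crop6.png',np.clip(o*1.4,0,255).astype(np.uint8))
print(g[180:212,278:287].round(0).astype(int));print(r[176:212,278:287].round(0).astype(int))
```

```text
[[  4   4   3  -2  -5  -1   2   2   2]
 [  4   4   2  -6  -9  -1   1   1   1]
 [  4   4   3  -7 -10  -1   1   1   0]
 [  4   4   2  -7 -10  -1   1   1   0]
 [  4   4   2  -7 -10  -2   1   1  -1]
 [  3   4   2  -8 -14  -1   1   1   1]
 [  3   3   2 -14 -22  -4   1   0   0]
 [  4   4   1 -19 -29  -5   0   1   0]
 [  4   4   1 -19 -27  -4   1   1   0]
 [  3   3   1 -15 -22  -3   1   0   0]
 [  0   0  -3 -15 -17  -2   0  -2  -2]
 [ -4  -5  -7 -16 -15  -1   0  -4  -5]
 [ -4  -4  -8 -17 -14   0   0  -5  -6]
 [ -4  -4  -9 -18 -14  -2   0  -6  -5]
 [ -4  -3  -8 -16  -9  -1  -2  -6  -5]
 [ -4  -3  -8 -15  -4   0  -3  -6  -5]
 [ -4  -3  -8 -15  -6   0  -2  -6  -5]
 [ -4  -3  -8 -16  -8   3  -1  -6  -5]
 [ -4  -3  -8 -13  -2   5   0  -5  -4]
 [ -4  -4  -5  -6   2   6   1  -4  -4]
 [ -5  -4  -4  -3   2   4   0  -4  -4]
 [ -4  -4  -4  -3   1   2  -1  -5  -4]
 [ -5  -4  -4  -4  -2  -2  -3  -6  -5]
 [ -4  -3  -4  -4  -5  -4  -2  -6  -5]
 [ -4  -4  -4  -4  -5  -3  -3  -6  -4]
 [ -4  -4  -5  -5  -5  -3  -3  -6  -5]
 [ -3  -4  -4  -3  -4  -4  -3  -5  -5]
 [ -4  -4  -4  -4  -5  -3  -2  -3  -2]
 [ -4  -
[... 853 characters left out ...]
-58 -59 -47  -7  13   5   2 -31 -59]
 [-58 -59 -47  -7  13   6  -2 -39 -58]
 [-60 -60 -48  -6  15   6  -3 -39 -61]
 [-59 -60 -48  -8  15   2  -2 -37 -58]
 [-60 -60 -50 -18  -2  -2   0 -29 -51]
 [-60 -60 -56 -46 -27  -6   1 -21 -41]
 [-58 -59 -59 -57 -39  -6   2 -23 -44]
 [-60 -59 -60 -59 -45  -8  -2 -35 -56]
 [-60 -60 -59 -60 -51 -19  -5 -39 -59]
 [-60 -60 -60 -59 -52 -24  -7 -39 -57]
 [-59 -60 -60 -62 -54 -23  -6 -39 -59]
 [-61 -60 -59 -60 -54 -24  -7 -38 -57]
 [-60 -59 -60 -60 -52 -24  -8 -33 -33]
 [-59 -60 -59 -61 -53 -24  -7 -22  -9]
 [-58 -59 -59 -60 -54 -25  -6 -19  -8]
 [-60 -58 -59 -59 -53 -26  -6 -18  -5]
 [-61 -59 -58 -61 -56 -31  -9 -16  -1]
 [-59 -59 -57 -60 -57 -34  -8 -17  -2]]
```

View pics/crop6.png

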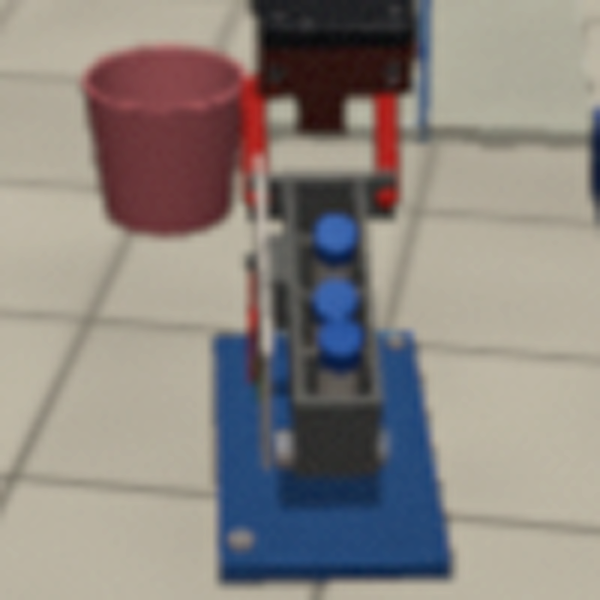

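The carrier is tilted about 0.30 rad, all three tubes sit in it, and it is still seated on the ridge. The pointer tip (crop (252,382)) now overlaps the green, which shows only just below and beside it. One numeric check of the remaining angle follows.

Run:
```python
from h import *
from scipy.optimize import least_squares
cx=np.array([.979,.2045,0]);cy=np.array([-.2045,.979,0]);cz=np.array([0,0,1.]);C=np.array([539.5,-142,48.])
S=C+45*cy
def W(y,z,th): # carrier coords rel seat -> world
    return S+36*cx+cy*(y*np.cos(th)+z*np.sin(th))+cz*(-y*np.sin(th)+z*np.cos(th))
def row(p):return proj('side',p)[1]
def model(v,th=.297):
    py,pz,tb,w=v;py-=45
    f=lambda r,t:row(W(py+r*np.sin(tb),pz-r*np.cos(tb),t))
    tip=lambda t:row(W(py,pz,t)-60*cz)
    piv=row(W(py,pz,0));piv1=row(W(py,pz,th))
    return np.array([tip(0),f(60-w,0),f(60+w,0),tip(th),f(60+w,th)])
for obs in([200.6,200.4,206.5,198.3,201.3],[200.6,200.7,206.6,198.3,201.5],[200.6,200.3,206.4,198.4,201.2],[200.8,200.3,206.4,198.5,201.2]):
    r=least_squares(lambda v:np.r_[model(v)-obs,(v[0]+10)/100],[-10,60,.28,7]);print(r.x.round(3),r.fun.round(2))
```

```text
[-16.767  39.978   0.331   8.353] [ 0.12 -0.04 -0.09 -0.04  0.05 -0.07]
[-17.184  39.573   0.36    8.005] [ 0.17 -0.06 -0.12 -0.06  0.07 -0.07]
[-15.88   40.541   0.314   8.389] [ 0.11 -0.04 -0.08 -0.04  0.05 -0.06]
[-15.576  40.345   0.299   8.469] [ 0.03 -0.01 -0.03 -0.01  0.02 -0.06]
```

Call:
step_arm(targets=[[[-0.013,0.06,0.016,-0.14,-0.03,0,0],[-0.012,0.06,0.016,-0.14,-0.03,0,0],[0,0,0,0,0,0,0],[0,0,0,0,0,0,0],[0,0,0,0,0,0,0]]])

```text
t: 28.02
ee_pos: [545.7, -175.7, 309.3]
orientation: [2.808, 0.298, 0.044]
ft_force: [-0.6, 5.1, -7.3]
width: 11.1
grasp_force: 30.0
```

Call:
step_arm(targets=[[[0,0,0,0,0,0,0],[0,0,0,0,0,0,0],[0,0,0,0,0,0,0],[0,0,0,0,0,0,0],[0,0,0,0,0,0,0]]])

```text
t: 28.65
ee_pos: [545.7, -175.7, 309.4]
orientation: [2.808, 0.298, 0.044]
ft_force: [-1.5, 5.1, -7.4]
width: 11.3
grasp_force: 30.0
```

Call:
step_arm(targets=[[[0,0,0,0,0,0,0],[0,0,0,0,0,0,0],[0,0,0,0,0,0,0],[0,0,0,0,0,0,0],[0,0,0,0,0,0,0]]])

```text
t: 29.28
ee_pos: [545.7, -175.8, 309.3]
orientation: [2.808, 0.298, 0.044]
ft_force: [-1.0, 5.1, -7.8]
width: 11.1
grasp_force: 30.0
```

Call:
step_arm(targets=[[[0,0,0,0,0,0,0],[0,0,0,0,0,0,0],[0,0,0,0,0,0,0],[0,0,0,0,0,0,0],[0,0,0,0,0,0,0]]])

```text
t: 29.9
ee_pos: [545.7, -175.7, 309.3]
orientation: [2.808, 0.298, 0.044]
ft_force: [-0.9, 6.4, -7.9]
width: 11.4
grasp_force: 30.0
```

Run:
```python
from h import *
im,g,r=gauge(10)
def c(im,x,y,w,h,k): return cv2.resize(im[y:y+h,x:x+w],None,fx=k,fy=k,interpolation=cv2.INTER_CUBIC)
t=get_image('top')['pixels']
o=np.hstack([c(im.astype(np.uint8),265,150,50,75,8),c(t,170,150,110,100,4)[:600] if 0 else cv2.resize(t[150:300,170:270],(400,600))])
cv2.imwrite('pics/crop7.png',np.clip(cv2.cvtColor(o,cv2.COLOR_RGB2BGR)*1.4,0,255).astype(np.uint8))
print(g[192:206,280:285].round(0).astype(int),r[194:202,280:284].round(0).astype(int))
```

```text
[[ -8 -18 -14   0   0]
 [ -8 -18 -13  -2   0]
 [ -8 -16 -10   0  -1]
 [ -9 -16  -5   0  -2]
 [ -9 -15  -7   0  -3]
 [ -8 -18  -7   3  -2]
 [ -7 -13  -2   5   0]
 [ -6  -6   3   6   0]
 [ -5  -2   3   5   0]
 [ -5  -4  -2   1  -1]
 [ -4  -4  -5  -2  -2]
 [ -4  -5  -5  -4  -3]
 [ -4  -5  -5  -3  -2]
 [ -4  -3  -5  -4  -3]] [[-48  -6  14   6]
 [-47  -6  14   6]
 [-48  -8  16   5]
 [-46  -9  15   2]
 [-49 -20   0  -2]
 [-56 -44 -27  -5]
 [-59 -58 -38  -6]
 [-60 -59 -46  -9]]
```

View pics/crop7.png

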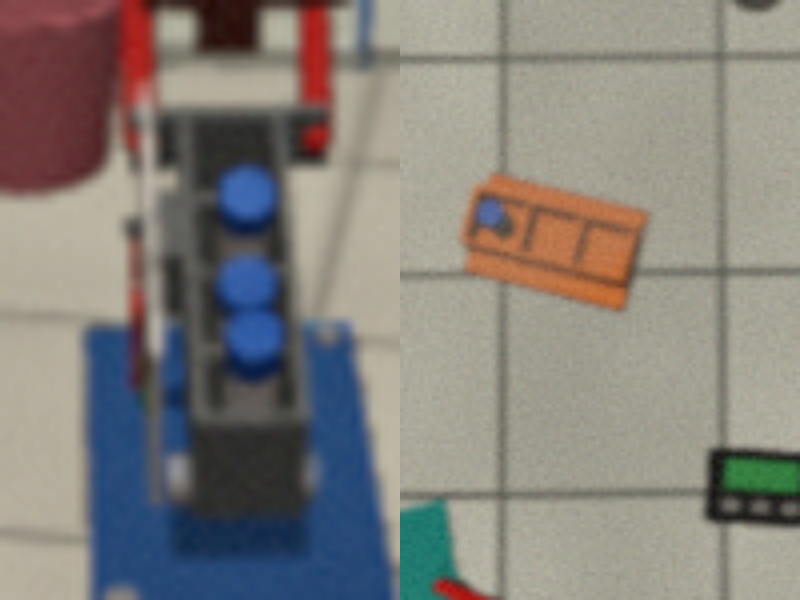

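The pointer tip (crop (136,388)) sits over the green, three tubes are in the carrier, and one is left in the orange rack (top crop (490,213)). Handing in.

```bash
python3 -c "
from workcell import ctrl
print(ctrl.close_job())"
```

```text
the job is handed in; nothing more can be done
None
```

I handed the job in at about 30 s with three tubes standing in the grey carrier, one left in the orange rack, and the carrier held by its handle at about 0.32 rad on the ridge; the pointer tip appears to be on the green band, though both cameras see the dial almost edge-on, so I estimate that to within about 0.05 rad.

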